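# Prop the feed bin's spring flap open and load the drawn cup into the nest

### The arm

A 6-joint arm with a two-finger parallel gripper is mounted at the origin on the work surface. World frame = base frame: x ahead of the robot, y to its left, z up, the work surface at z = 0. Lengths are in m, angles in rad, forces in N, time in s.
With the tool pointing down it reaches from about 0.375 to 0.925 m from the base axis. Payload 5.7 kg.
Tool frame: the origin (TCP) lies at the very end of the fingers, on their centre line; the grasp point (between the pads) lies 19 mm behind it; z points along the fingers, x is the direction in which the jaws open and shut, and the axes are right-handed (so a half turn about z gives the same grasp; the last joint's range is limited). The gripper opens to 88 mm and grips with 3 to 60 N. Pads are 20 mm wide; open, the fingers measure 115 mm over their backs; the gripper's body (75 mm by 178 mm) begins 61 mm behind the grasp point.
Start: joints at [-1.323, 0.359, 1.51, -0, 1.272, -0.115], TCP at [0.213, -0.561, 0.223] pointing down, gripper open.
Joint ranges: [-2.97, 2.97], [-1.01, 2.36], [0.21, 2.38], [-0.96, 4.11], [0.2, 2.71], [-2.98, 2.98]. Speed limits (rad/s): [2.39, 2.39, 3.14, 3.14, 3.14, 3.14].

### API

Orientations are given as a unit quaternion [x, y, z, w].
In Python, from station import observe, camera, camera_model, finish_job gives the robot as it stands.
- The arm moves only by the tool apply_moves, never from a script. Its argument "plan" is a list that holds one entry, the list of rows, each a list of 5 numbers: the shift along the tool's x, y, z scaled (see below), then the turn about the tool's z scaled (see below), then the gripper's target within -1 to 1 (shut at 1, half-way at 0, fully open at -1). A call has 1 to 20 rows; each row shifts and turns the commanded pose from where the row before left it, along the tool's axes as they then stand; what a row does not reach is not made up. The controller multiplies each number of a shift by 0.05 m and each number of a turn by 0.12 rad. A row lasts 1/10 s, in which the tool goes at most 50 mm and 8.59 degrees, less where a joint would pass 70% of its speed; a pose out of reach is approached as far as the arm can. A call with a number of a shift or a turn outside -1 to 1 is refused whole. A call with a gripper value outside its range is refused whole. The fingers move at their own pace and stop on an object; "grip_force" is the grip in N (left out, the last holds). Time passes only in rows, so rows that do not move let the fingers close. It gives the time, the measured TCP pose, the force and the opening at its end, in the units of the state.
- observe(): the state, without advancing time (a new reading comes with each control period).
- camera(name): name is "scene" or "top" or "wrist"; returns the picture (384x512x3 uint8, red, green, blue); there is no depth.
- camera_model(name): a dict with "vertical_fov" (degrees; the focal length in pixels is half the picture's height over the tangent of half this angle, whatever the lens; pixels are square), "cx", "cy" (the principal point, pixels), "R" (3x3) and "t" (3): a world point X has camera coordinates R X + t; the wrist camera has in their place "tool_from_camera" (4x4, takes a point from camera to tool coordinates, whose origin is the TCP and whose axes are the tool frame's). Camera axes: x right, y down, z forward; pixel columns grow to the right and rows downward; lengths in m; the calibration is good to about 2 mm. A picture is of the moment at which its call begins: read the wrist's pose just before it. camera_model takes no time and is no camera call.
- finish_job(): hands the job in, once; it reports no verdict.
The state is a dict: "time_s": time; "joint_pos": joint angles; "qd": joint speeds; "joint_torque": joint torques, N m; "position": TCP position; "tool_rot": TCP orientation; "contact_force": force on the tool from outside, world axes, zero at the start; "torque": the same for the moment, N m; "finger_gap": finger opening in m.
Only numpy, scipy, OpenCV 4.12 (cv2) and the standard library are available. Lean on these libraries where they do the work, as an engineer would, in place of code of your own. Each camera call takes 0.05 s, during which the arm holds its last target. There are 200 camera calls.

### The job

A drawn metal cup lies in the feed bin, under a flap that a spring pulls shut. Stand the tall square tube in the open pocket behind the flap, pushing it straight down on the flap's tail until it stands on the pocket's floor and, let go, keeps the flap propped open; then take the cup out of the bin and set it down, without dropping it, flange down inside the collar of the locating nest. Leave the tube propping the flap.

Things in the scene. Friction and masses are not known exactly. Their poses are not given: they have to be found in the camera images.
- bin: Grey sheet-metal feed bin, fixed, 222 mm along its own x. Origin on the bench below the middle of the flap's hinge line, which runs along x, 130 mm up; z up. On its -y side the bin proper: rim 130 mm up, mouth x -105 to 105, y -144 to -8 mm, floor 75 mm up, covered by the flap. On its +y side a pocket open above: floor 6 mm up, y 0 to 90 mm, a back wall 45 mm high beyond it.
- flap (a joint): Hinge angle of the steel flap, rad: 0 shut, 1.57 plate upright on the hinge line, stop at 1.75; spring and weight close it with 0.3 N m. Plate 150 mm long (open: top 280 mm up). Its tail, a strip 80 mm wide and 115 mm long, reaches from the hinge over the pocket, rising 15 degrees when shut (tip 160 mm up). To clear the open plate, let the jaws close along the bin's x.
- pocket (a point): Point on the pocket's floor for the middle of the tube's foot (bin frame x 0, y 55 mm, z 6 mm; 15 mm either way will do); axes as the bin's. A tube pushed straight down here with 5 to 20 N swings the tail down until the tail's tip slips past its foot and bears on its side; let go, the tube is nudged to the back wall and the flap stays open about 80 degrees.
- tube_mid (a point): Centre of the tall square steel tube: 40 x 40 mm, 170 mm tall, standing upright on the bench, about 0.45 kg; z along its length, x and y square to its faces. (A 75 mm short offcut of the same tube stands near by: too short, not wanted.)
- cup_mid (a point): Centre, half-way up, of the drawn aluminium cup in the bin: shaped like a hat, 45 mm tall, round body 43 mm across, closed top, flange 60 mm across and 3 mm thick at its foot, standing flange down on the bin's floor, about 0.09 kg; z up. (A like cup stands on the open bench: not wanted.)
- nest (a point): Locating nest, a fixed dark steel plate 130 x 130 mm and 8 mm thick with a round collar 8 mm high, 88 mm wide inside and 100 mm outside. The point is the centre of the collar on the plate's upper face, where the cup's flange is to stand; z up.
Things that resemble listed ones, but are neither listed nor needed, are in the scene too. Several things look just like the part that bears tube_mid: the one meant starts nearest to the robot's base.

How it is judged:
On the way, in this order (a step that is already met when the one before it is completed fails the run):
1. the tall tube stands released in the pocket and keeps the flap open (value of joint flap above 1.1 rad and y of tube_mid in the frame of bin between 0.02 and 0.085 m and z of tube_mid in the frame of bin below 0.1 m and angle between tube_mid's own z axis and vertical below 0.2 rad and contact force between each of the arm, the fingers and anything else below 0.2 N), for 0.3 s.
2. the cup is lifted out of the bin while the flap stays propped (value of joint flap above 1.1 rad and z of cup_mid in the frame of bin above 0.15 m), for 0.05 s.
At the end, for the whole second after the job is handed in: The cup from the bin stands still, flange down and upright (within 8 degrees), on the nest's plate inside the collar (centre within 18 mm of the nest's centre); the tall tube stands upright (within 11 degrees) on the pocket's floor and keeps the flap open by more than 1.1 rad (63 degrees) (horizontal distance between cup_mid and nest below 0.018 m and z of cup_mid in the frame of nest between 0.018 and 0.026 m and angle between cup_mid's own z axis and vertical below 0.15 rad and linear speed of cup below 0.02 m/s and value of joint flap above 1.1 rad and y of tube_mid in the frame of bin between 0.02 and 0.085 m and z of tube_mid in the frame of bin below 0.1 m and angle between tube_mid's own z axis and vertical below 0.2 rad); the robot touches nothing.
It fails at once if the cup is dropped into the nest (falls freely from more than about 25 mm) (horizontal distance between cup_mid and nest below 0.05 m and contact force between the fingers and cup below 0.05 N and linear speed of cup above 0.7 m/s).
It also fails if it takes over 58 s, if anything falls off the work surface, if the arm or the gripper's body presses on something with over 40 N, if the wrist force passes 120 N, or if a joint passes its speed limit or range.

## Working session

There is one attempt and no reset: what is moved stays moved. The work goes in short steps, Python scripts to look and compute and a tool call to move; the robot and the scene stay as the last step left them, time stands still between calls to the robot, and variables do not carry over. Pictures are saved under pics/ and viewed, about 8 in all and at most 12, crops included, and the job is handed in when it is done.

Besides the shell and the picture viewer there is one more tool, called after "Call:" in YAML: its name, and indented under it one key for each argument. apply_moves: Moves the arm, as the interface text tells. Its arguments: {"type":"object","properties":{"plan":{"type":"array","items":{"type":"array","items":{"type":"array","items":{"type":"number","minimum":-1,"maximum":1}}}},"grip_force":{"type":"number"}},"required":["plan"]}

```bash
mkdir -p pics; python3 - <<'E'
from station import *
import cv2,numpy as np
print(observe())
for n in("scene","top"):
    im=camera(n);cv2.imwrite(f"pics/{n}0.png",cv2.cvtColor(im,cv2.COLOR_RGB2BGR))
for n in("scene","top","wrist"):print(n,camera_model(n))
E
python3 -c "
import cv2,numpy as np
a=cv2.imread('pics/scene0.png');b=cv2.imread('pics/top0.png')
cv2.imwrite('pics/a.png',cv2.resize(a,(800,600)));cv2.imwrite('pics/b.png',cv2.resize(b,(800,600)))"
```

```text
{'time_s': 0.0, 'joint_pos': array([-1.32311571e+00,  3.59470358e-01,  1.51139066e+00, -1.84751918e-06,
        1.27249963e+00, -1.15110278e-01]), 'qd': array([ 8.33653488e-05, -8.45346347e-07, -2.31458460e-06,  1.44331088e-04,
        9.26387402e-04, -8.23105505e-04]), 'joint_torque': array([ 4.92496183e-04, -5.15372515e+01, -2.70720613e+01,  6.73273648e-02,
        3.50411958e-02, -1.43211623e-04]), 'position': array([ 0.21275259, -0.56029966,  0.22184611]), 'tool_rot': array([ 8.23068739e-01, -5.67941079e-01, -6.65693586e-04, -5.81641365e-04]), 'contact_force': array([-0.17844039, -0.24702097,  0.32810238]), 'torque': array([-0.05518571,  0.04631829,  0.01238653]), 'finger_gap': 0.08799757341994449}
scene {'vertical_fov': 50.005802474124884, 'cx': 253.03613150186806, 'cy': 189.97011494573272, 'R': array([[-0.52498294,  0.85111113, -0.0016602 ],
       [ 0.47053149,  0.28860702, -0.83385017],
       [-0.70922002, -0.43853829, -0.55198835]]), 't': array([ 0.19917415, -0.13290289,  1.7894121 ])}
top {'vertical_fov': 55.305706843306766, 'cx': 258.71277600323367, 'cy': 190.33383790308403, 'R': array([[-0.0209002 , -0.99972888,  0.01026386],
       [-0.99768896,  0.02019149, -0.06487714],
       [ 0.06465231, -0.01159608, -0.99784047]]), 't': array([0.05953502, 0.467965  , 1.28389319])}
wrist {'vertical_fov': 70.4361585484373, 'cx': 257.0494027112876, 'cy': 191.39359505834767, 'tool_from_camera': array([[ 9.99999916e-01, -3.44709890e-04, -2.23826502e-04,
        -8.08944085e-04],
       [ 3.93363674e-04,  9.60538739e-01,  2.78145963e-01,
        -7.56832953e-02],
       [ 1.19114361e-04, -2.78146027e-01,  9.60538793e-01,
        -1.61067953e-01],
       [ 0.00000000e+00,  0.00000000e+00,  0.00000000e+00,
         1.00000000e+00]])}
```

View pics/a.png

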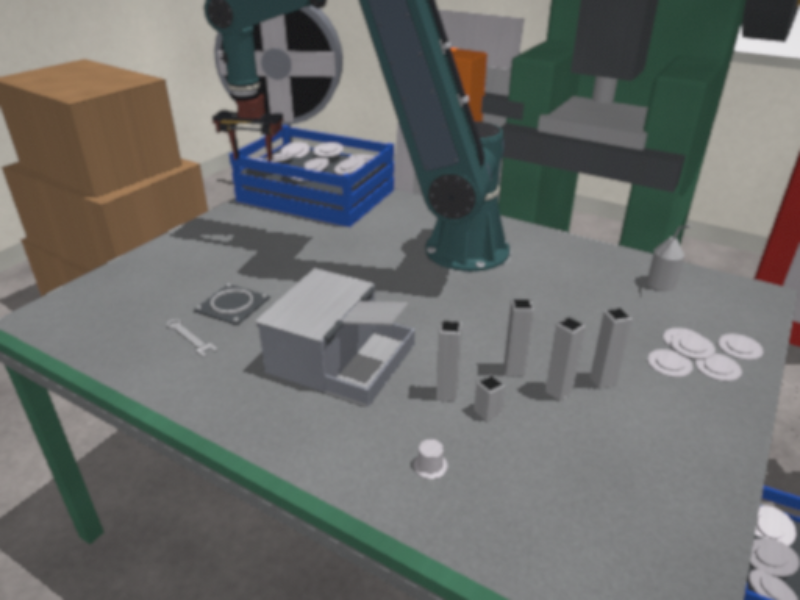

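View pics/b.png

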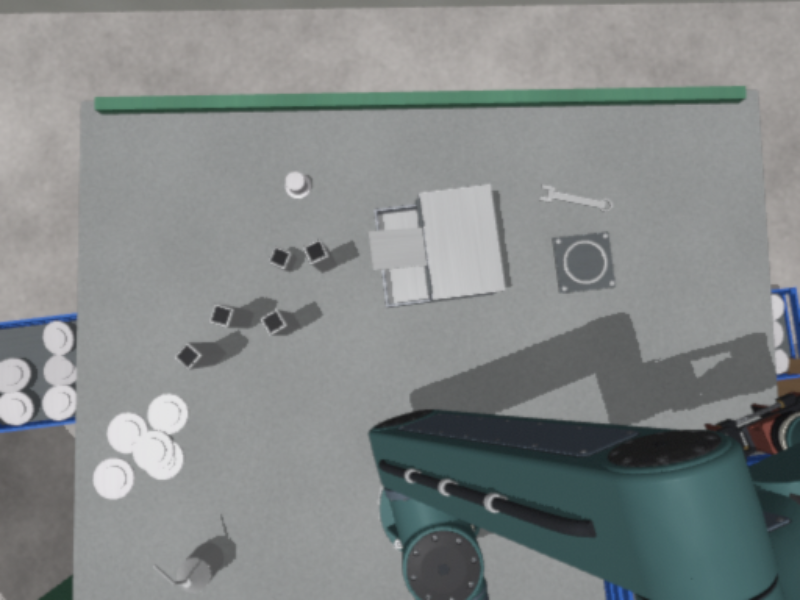

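The tubes show in the top picture (800x600) at (317,251), (222,316), (273,322) and (188,355), with the short offcut at (281,257). The bin lid spans (420–505, 185–298), its tail is at (398,248), and the nest is at (585,262). The tube nearest the base looks to be the one at (273,322).

```bash
cat > h.py <<'E'
import cv2,numpy as np
from station import *
from scipy.spatial.transform import Rotation as Ro
def f(m):return 192/np.tan(np.radians(m["vertical_fov"]/2))
def ray(n,uv,z,st=None):
    m=camera_model(n);uv=np.atleast_2d(uv).astype(float)
    d=np.c_[(uv[:,0]-m["cx"])/f(m),(uv[:,1]-m["cy"])/f(m),np.ones(len(uv))]
    if n=="wrist":
        T=m["tool_from_camera"];R=Ro.from_quat(st["tool_rot"]).as_matrix()
        o=st["position"]+R@T[:3,3];d=d@(R@T[:3,:3]).T
    else:
        R=m["R"];o=-R.T@m["t"];d=d@R
    return o+d*((z-o[2])/d[:,2])[:,None]
E
python3 - <<'E'
from h import *
im=cv2.imread("pics/top0.png");g=cv2.cvtColor(im,cv2.COLOR_BGR2GRAY)
s=512/800
for c in [(317,251),(222,316),(273,322),(188,355)]:
    u,v=[int(a*s) for a in c];w=14
    sub=(g[v-w:v+w,u-w:u+w]<42).astype(np.uint8)
    cs,_=cv2.findContours(sub,0,2);k=max(cs,key=cv2.contourArea)
    r=cv2.minAreaRect(k);p=np.array(r[0])+[u-w,v-w]
    X=ray("top",p,.17)[0];B=ray("top",cv2.boxPoints(r)+[u-w,v-w],.17)
    e=B[1]-B[0];print(c,p,r[1:],X.round(4),np.hypot(*X[:2]),"ang",np.degrees(np.arctan2(e[1],e[0])))
hue=cv2.resize(g[108:200,225:405],None,fx=4.4,fy=4.4,interpolation=cv2.INTER_CUBIC)
cv2.imwrite("pics/c.png",hue)
c=cv2.HoughCircles(cv2.GaussianBlur(g[140:195,345:405],(3,3),0),cv2.HOUGH_GRADIENT,1,30,param1=60,param2=12,minRadius=10,maxRadius=18)
print(c); 
if c is not None: print(ray("top",c[0,0,:2]+[345,140],.016), ray("top",np.array((585,262))*s,.016))
E
```

```text
Traceback (most recent call last):
ValueError: max() iterable argument is empty
```

```bash
python3 - <<'E'
from h import *
im=cv2.imread("pics/top0.png");g=cv2.cvtColor(im,cv2.COLOR_BGR2GRAY)
s=512/800
for c in [(317,251),(222,316),(273,322),(188,355)]:
    u,v=[int(a*s) for a in c];w=9
    S=g[v-w:v+w,u-w:u+w];t=S[w-3:w+4,w-3:w+4].min()+30
    sub=(S<t).astype(np.uint8)
    cs,_=cv2.findContours(sub,0,2)
    k=max(cs,key=lambda k:cv2.pointPolygonTest(k,(float(w),float(w)),True))
    r=cv2.minAreaRect(k);p=np.array(r[0])+[u-w,v-w]
    X=ray("top",p,.17)[0];B=ray("top",cv2.boxPoints(r)+[u-w,v-w],.17)
    e=B[1]-B[0];print(t,c,p,r[1:],X.round(4),np.hypot(*X[:2]),"ang",np.degrees(np.arctan2(e[1],e[0])))
hue=cv2.resize(g[108:200,225:405],None,fx=4.4,fy=4.4,interpolation=cv2.INTER_CUBIC)
cv2.imwrite("pics/c.png",hue)
c=cv2.HoughCircles(cv2.GaussianBlur(g[140:195,345:405],(3,3),0),cv2.HOUGH_GRADIENT,1,30,param1=60,param2=12,minRadius=10,maxRadius=18)
print(c); 
if c is not None: print(ray("top",c[0,0,:2]+[345,140],.016), ray("top",np.array((585,262))*s,.016))
E
```

```text
75 (317, 251) [201.40000057 160.30000114] ((8.049844741821289, 8.497057914733887), 63.43495178222656) [0.5569 0.2292 0.17  ] 0.6022284048525245 ang -64.21357374361568
83 (222, 316) [140.89999962 201.30000019] ((8.221921920776367, 8.854376792907715), 18.434947967529297) [0.4323 0.418  0.17  ] 0.6013855373283954 ang -18.450878432316717
84 (273, 322) [174.27941132 205.63235283] ((8.574929237365723, 8.746427536010742), 59.03623962402344) [0.4168 0.3148 0.17  ] 0.5222725909963498 ang -59.92386813076631
85 (188, 355) [119.50000095 227.49999905] ((8.485280990600586, 8.485280990600586), 45.0) [0.3528 0.4839 0.17  ] 0.5988226567292597 ang -45.4788633732425
[[[28.5 27.5 11.8]]]
[[ 0.54234115 -0.36120923  0.016     ]] [[ 0.54163237 -0.36440304  0.016     ]]
```

View pics/c.png

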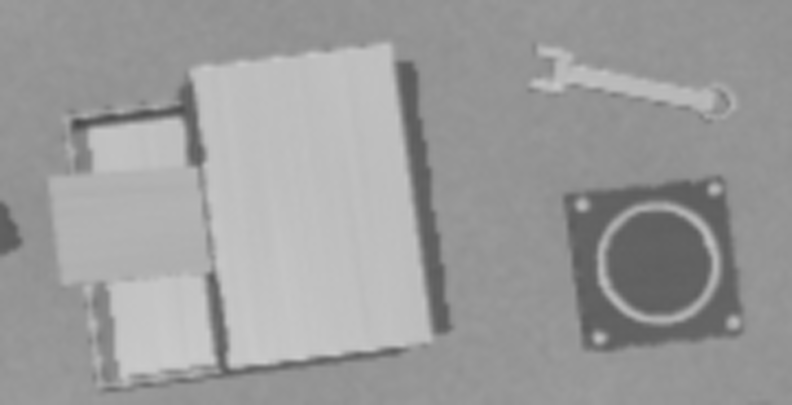

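The crop shows the lid's corners at (190,70), (228,370), (392,44) and (432,342). The tail tip runs (50,178)–(63,283), and the nest ring is centred at (660,263).

```bash
python3 - <<'E'
from h import *
q=lambda a:(np.array(a,float)+.5)/4.4-.5+[225,108]
P=ray("top",q([(190,70),(228,370),(392,44),(432,342)]),.13)
T=ray("top",q([(50,178),(63,283)]),.16);N=ray("top",q([(660,263)]),.016);N2=ray("top",q([(565,195),(722,180),(585,350),(742,330)]),.008)
np.set_printoptions(precision=4,suppress=True)
print(P,T,N,N2.mean(0))
x=P[0]+P[2]-P[1]-P[3];a=np.arctan2(x[1],x[0]);print("bin x dir deg",np.degrees(a))
ex=np.array([np.cos(a),np.sin(a),0]);ey=np.array([-ex[1],ex[0],0])
c=P.mean(0);print("widths",(P-c)@ex,(P-c)@ey,"tail",(T-c)@ex,(T-c)@ey)
h=c+ey*.075
print("hinge via centre",h,(P[0]+P[1])/2,"tail mid-tip",T.mean(0)-ey*.111)
print("pocket",h+ey*.055)
s=observe();R=Ro.from_quat(s["tool_rot"]).as_matrix();print(R)
E
```

```text
[[ 0.6799  0.017   0.13  ]
 [ 0.456  -0.0059  0.13  ]
 [ 0.6967 -0.1339  0.13  ]
 [ 0.4736 -0.1566  0.13  ]] [[0.5953 0.1208 0.16  ]
 [0.5191 0.1128 0.16  ]] [[ 0.5427 -0.3652  0.016 ]] [ 0.5433 -0.3626  0.008 ]
bin x dir deg 5.817102861754207
widths [ 0.1116 -0.1134  0.1131 -0.1112] [ 0.0759  0.0758 -0.0759 -0.0758] tail [ 0.038  -0.0386] [0.1878 0.1875]
hinge via centre [0.569  0.0048 0.13  ] [0.5679 0.0055 0.13  ] tail mid-tip [0.5685 0.0064 0.16  ]
pocket [0.5634 0.0595 0.13  ]
[[ 0.3548 -0.9349 -0.0004]
 [-0.9349 -0.3548  0.0016]
 [-0.0016 -0.0002 -1.    ]]
```

Call:
apply_moves:
  plan:
    - [[0,0,-0.2,-0.96,-1],[0,0,-0.2,-0.96,-1],[0,0,-0.2,-0.96,-1],[0,0,-0.2,-0.96,-1],[0,0,-0.2,-0.96,-1],[0,0,-0.2,-0.96,-1],[0,0,-0.2,-0.96,-1],[0,0,-0.2,-0.96,-1],[0,0,-0.2,-0.96,-1],[0,0,-0.2,-0.96,-1],[0,0,-0.2,-0.96,-1],[0,0,-0.2,-0.96,-1],[0,0,-0.2,-0.96,-1],[0,0,-0.2,-0.96,-1],[0,0,-0.2,-0.96,-1],[0,0,0,0,-1]]

```text
time_s: 1.7
position: [0.2131, -0.5614, 0.3736]
tool_rot: [0.966, 0.258, -0.0, 0.001]
contact_force: [-0.2, -0.0, 0.6]
finger_gap: 0.0879
```

Call:
apply_moves:
  plan:
    - [[0.7,-0.08,0,0,-1],[0.7,-0.08,0,0,-1],[0.7,-0.08,0,0,-1],[0.7,-0.08,0,0,-1],[0.7,-0.08,0,0,-1],[0.7,-0.08,0,0,-1],[0.7,-0.08,0,0,-1],[0.7,-0.08,0,0,-1],[0.7,-0.08,0,0,-1],[0.7,-0.08,0,0,-1],[0.44,-0.56,0,0,-1],[0.44,-0.56,0,0,-1],[0.44,-0.56,0,0,-1],[0.44,-0.56,0,0,-1],[0.44,-0.56,0,0,-1],[0.44,-0.56,0,0,-1],[0.44,-0.56,0,0,-1],[0.44,-0.56,0,0,-1],[0.44,-0.56,0,0,-1],[0.44,-0.56,0,0,-1]]

```text
time_s: 3.7
position: [0.5481, 0.0015, 0.3718]
tool_rot: [0.967, 0.255, -0.001, -0.0]
contact_force: [0.6, 0.6, -0.5]
finger_gap: 0.088
```

Call:
apply_moves:
  plan:
    - [[0.07,-0.65,0,0,-1],[0.07,-0.65,0,0,-1],[0.07,-0.65,0,0,-1],[0.07,-0.65,0,0,-1],[0.07,-0.65,0,0,-1],[0.07,-0.65,0,0,-1],[0.07,-0.65,0,0,-1],[0.07,-0.65,0,0,-1],[0.07,-0.65,0,0,-1],[0.07,-0.65,0,0,-1],[0,0,0,0,-1],[0,0,0,0,-1],[0,0,0,0,-1]]

```text
time_s: 5.0
position: [0.4176, 0.2986, 0.3722]
tool_rot: [0.967, 0.256, -0.0, 0.0]
contact_force: [-0.0, -0.2, 0.2]
finger_gap: 0.0878
```

```bash
python3 - <<'E'
from h import *
s=observe();im=cv2.cvtColor(camera("wrist"),cv2.COLOR_RGB2BGR);cv2.imwrite("pics/w1.png",im)
np.save("pics/w1.npy",np.r_[s["position"],s["tool_rot"]])
g=cv2.cvtColor(im,cv2.COLOR_BGR2GRAY)
R=Ro.from_quat(s["tool_rot"]).as_matrix();print(s["time_s"],s["position"],np.degrees(np.arctan2(R[1,0],R[0,0])))
E
```

```text
5.0 [0.41760945 0.29862001 0.3722409 ] 29.696522226488614
```

View pics/w1.png

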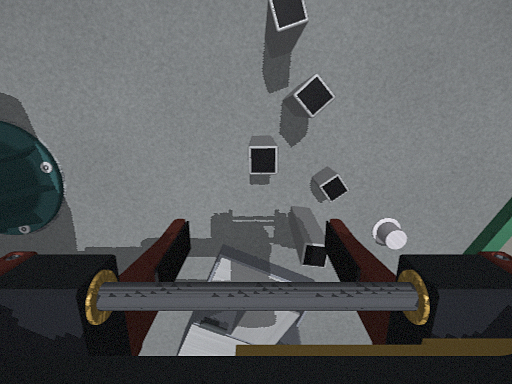

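The wanted tube's mouth is at (263,160), almost square to the picture. Next I measure it.

```bash
python3 - <<'E'
from h import *
d=np.load("pics/w1.npy");s=dict(position=d[:3],tool_rot=d[3:])
g=cv2.imread("pics/w1.png",0)[135:190,235:292]
cs,_=cv2.findContours((g<50).astype(np.uint8),0,2)
k=max(cs,key=lambda k:cv2.pointPolygonTest(k,(28.,25.),True))
r=cv2.minAreaRect(k);B=ray("wrist",cv2.boxPoints(r)+[235,135],.17,s);c=B.mean(0);print(r,c)
for i in(0,1):
    e=B[i+1]-B[i];print(np.linalg.norm(e),np.degrees(np.arctan2(e[1],e[0]))%90)
R=Ro.from_quat(s["tool_rot"]).as_matrix();print("tool shift",R.T@(c-s["position"]))
E
```

```text
((27.5, 24.5), (23.0, 23.0), 90.0) [0.4151574  0.31623131 0.17      ]
0.030560948929092446 29.689719180609348
0.03113460199638494 30.662578658115102
tool shift [ 0.00675902 -0.01660664  0.20222781]
```

Call:
apply_moves:
  plan:
    - [[0.14,-0.33,0,0,-1],[0,0,0.61,0,-1],[0,0,0.61,0,-1],[0,0,0.61,0,-1],[0,0,0.61,0,-1],[0,0,0.61,0,-1],[0,0,0.61,0,-1],[0,0,0.61,0,-1],[0,0,0.61,0,-1],[0,0,0,0,-1],[0,0,0,0,1],[0,0,0,0,1],[0,0,0,0,1],[0,0,0,0,1],[0,0,0,0,1],[0,0,0,0,1],[0,0,0,0,1],[0,0,0,0,1]]
  grip_force: 60

```text
time_s: 6.85
position: [0.4155, 0.3174, 0.129]
tool_rot: [0.966, 0.257, 0.0, -0.0]
contact_force: [-0.7, -0.7, 4.0]
finger_gap: 0.0396
```

Call:
apply_moves:
  plan:
    - [[0,0,-0.55,0,1],[0,0,-0.55,0,1],[0,0,-0.55,0,1],[0,0,-0.55,0,1],[0,0,-0.55,0,1],[0,0,-0.55,0,1],[0,0,-0.55,0,1],[0,0,-0.55,0,1],[0,0.5,0,0,1],[0,0.5,0,0,1],[0,0.5,0,0,1],[0,0.5,0,0,1],[0,0.5,0,0,1],[0,0.5,0,0,1],[0,0.5,0,0,1],[0,0.5,0,0,1],[0,0.5,0,0,1],[0,0.5,0,0,1],[0,0.5,0,0,1],[0,0.45,0,0,1]]

```text
time_s: 8.85
position: [0.5627, 0.058, 0.3471]
tool_rot: [0.966, 0.257, -0.001, -0.0]
contact_force: [0.2, 0.5, -5.1]
finger_gap: 0.0394
```

Call:
apply_moves:
  plan:
    - [[0,0,0,0.7,1],[0,0,0,0.7,1],[0,0,0,0.7,1],[0,0,0,0.7,1],[0,0,0,0.7,1],[0,0,0,0,1],[0,0,0,0,1],[0,0,0,0,1]]

```text
time_s: 9.65
position: [0.5628, 0.0591, 0.3481]
tool_rot: [0.999, 0.051, -0.001, -0.0]
contact_force: [-0.6, 0.1, -4.8]
finger_gap: 0.0395
```

```bash
python3 - <<'E'
from h import *
s=observe();R=Ro.from_quat(s["tool_rot"]).as_matrix();print(s["time_s"],s["position"],s["contact_force"],np.degrees(np.arctan2(R[1,0],R[0,0])),R.T@(np.array([.5634,.0595,.2])-s["position"]))
a=cv2.cvtColor(camera("scene"),cv2.COLOR_RGB2BGR);b=cv2.cvtColor(camera("top"),cv2.COLOR_RGB2BGR)
w=cv2.resize(a[60:280,130:350],(400,400));v=cv2.resize(b[60:260,180:380],(400,400))
cv2.imwrite("pics/d.png",np.hstack([w,v]))
E
```

```text
9.65 [0.56283256 0.0590759  0.34812288] [-0.64199738  0.09494913 -4.76671892] 5.826854668973176 [ 0.00077705 -0.00032894  0.14812217]
```

View pics/d.png

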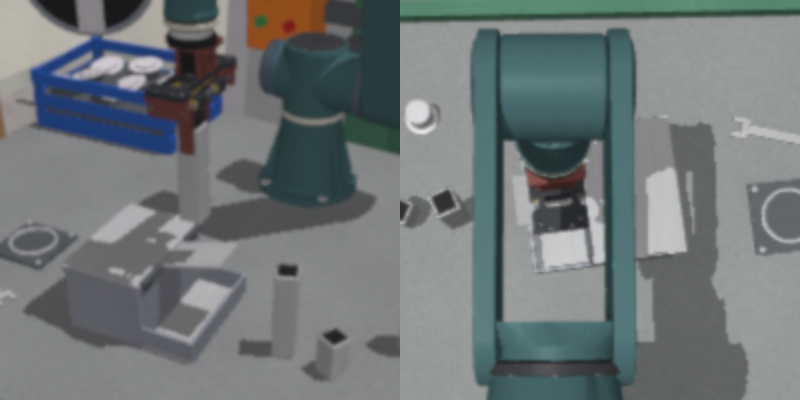

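Call:
apply_moves:
  plan:
    - [[0,0,0.4,0,1],[0,0,0.4,0,1],[0,0,0.3,0,1],[0,0,0.2,0,1],[0,0,0.2,0,1],[0,0,0.2,0,1],[0,0,0.2,0,1],[0,0,0.2,0,1],[0,0,0.2,0,1],[0,0,0.2,0,1]]

```text
time_s: 10.75
position: [0.5653, 0.0592, 0.2252]
tool_rot: [0.999, 0.05, 0.003, 0.0]
contact_force: [-0.1, 3.1, 5.1]
finger_gap: 0.0398
```

Call:
apply_moves:
  plan:
    - [[0,0,0.2,0,1],[0,0,0.2,0,1],[0,0,0.2,0,1],[0,0,0.2,0,1],[0,0,0.2,0,1],[0,0,0,0,1]]

```text
time_s: 11.35
position: [0.5618, 0.0593, 0.1713]
tool_rot: [0.999, 0.05, -0.002, -0.0]
contact_force: [-0.3, 4.1, -6.6]
finger_gap: 0.0397
```

Call:
apply_moves:
  plan:
    - [[0,0,0.12,0,1],[0,0,0.12,0,1],[0,0,0.12,0,1],[0,0,0.12,0,1],[0,0,0.12,0,1],[0,0,0,0,1],[0,0,0,0,1]]

```text
time_s: 12.05
position: [0.5625, 0.0594, 0.143]
tool_rot: [0.999, 0.05, -0.001, -0.0]
contact_force: [-0.6, 3.7, -6.9]
finger_gap: 0.0396
```

```bash
python3 - <<'E'
from h import *
s=observe();print(s["time_s"],s["position"],s["contact_force"])
a=cv2.cvtColor(camera("scene"),cv2.COLOR_RGB2BGR)
cv2.imwrite("pics/e.png",cv2.resize(a[100:280,140:320],(600,600),interpolation=cv2.INTER_CUBIC))
E
```

```text
12.05 [0.56254911 0.059431   0.14296156] [-0.62317427  3.65104635 -6.94885972]
```

View pics/e.png

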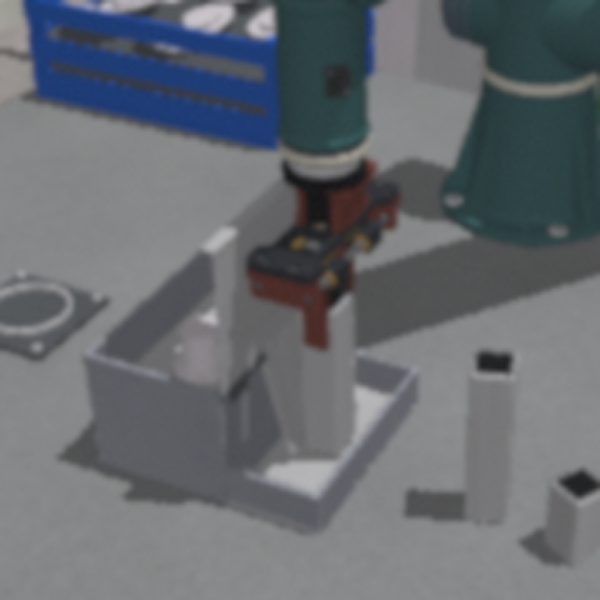

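The flap is upright, with the tail tip against the tube's side; the cup shows in the bin at (200,350). I keep lowering until the tube touches the floor.

Call:
apply_moves:
  plan:
    - [[0,0,0.05,0,1],[0,0,0.05,0,1],[0,0,0.04,0,1],[0,0,0,0,1]]

```text
time_s: 12.5
position: [0.5634, 0.059, 0.1366]
tool_rot: [0.999, 0.05, 0.0, 0.0]
contact_force: [-0.3, 3.9, -4.3]
finger_gap: 0.0399
```

Call:
apply_moves:
  plan:
    - [[0,0,0.03,0,1],[0,0,0.02,0,1],[0,0,0,0,1]]

```text
time_s: 12.8
position: [0.5635, 0.0591, 0.135]
tool_rot: [0.999, 0.05, 0.0, 0.0]
contact_force: [-1.9, 2.7, 3.6]
finger_gap: 0.0397
```

Call:
apply_moves:
  plan:
    - [[0,0,0,0,-1],[0,0,0,0,-1],[0,0,0,0,-1],[0,0,0,0,-1],[0,0,0,0,-1],[0,0,0,0,-1],[0,0,0,0,-1],[0,0,0,0,-1],[0,0,-0.3,0,-1],[0,0,-0.6,0,-1],[0,0,-0.6,0,-1],[0,0,-0.6,0,-1],[0,0,-0.7,0,-1],[0,0,-0.7,0,-1],[0,0,-0.7,0,-1],[0,0,-0.7,0,-1]]
  grip_force: 25

```text
time_s: 14.4
position: [0.5628, 0.059, 0.3807]
tool_rot: [0.999, 0.05, 0.0, -0.0]
contact_force: [0.9, 0.6, 0.4]
finger_gap: 0.0879
```

Call:
apply_moves:
  plan:
    - [[0,0.45,0,0,-1],[0,0.45,0,0,-1],[0,0.45,0,0,-1],[0,0.45,0,0,-1],[0,0.45,0,0,-1],[0,0.45,0,0,-1],[0,0,0,0,-1],[0,0,0,0,-1],[0,0,0,0,-1]]

```text
time_s: 15.3
position: [0.5765, -0.0745, 0.3791]
tool_rot: [0.999, 0.05, -0.0, -0.0]
contact_force: [0.7, 0.9, 0.3]
finger_gap: 0.0875
```

```bash
python3 - <<'E'
from h import *
s=observe();im=cv2.cvtColor(camera("wrist"),cv2.COLOR_RGB2BGR)
np.save("pics/w2.npy",np.r_[s["position"],s["tool_rot"]]);cv2.imwrite("pics/w2.png",im)
print(s["time_s"],s["position"])
a=cv2.cvtColor(camera("scene"),cv2.COLOR_RGB2BGR)
cv2.imwrite("pics/f.png",np.hstack([cv2.resize(im,(448,336)),cv2.resize(a[100:280,140:320],(336,336))]))
E
```

```text
15.3 [ 0.57645608 -0.07445424  0.3791267 ]
```

View pics/f.png

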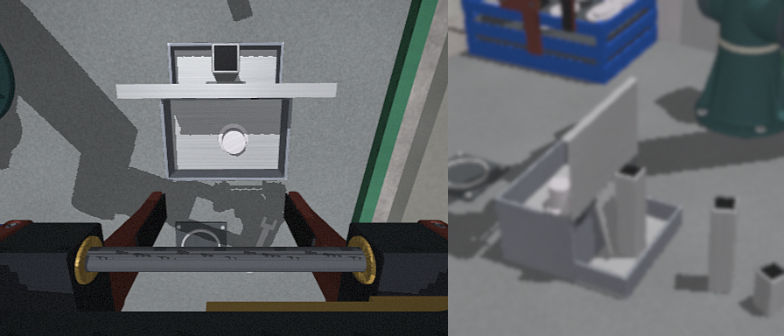

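The tube stands and props the flap. The cup's top is at about (234,142) in the left panel, in the middle of the bin. Next I measure it.

```bash
python3 - <<'E'
from h import *
d=np.load("pics/w2.npy");s=dict(position=d[:3],tool_rot=d[3:])
g=cv2.imread("pics/w2.png",0);S=g[135:190,240:295]
k=max(cv2.findContours((S>215).astype(np.uint8),0,2)[0],key=cv2.contourArea)
(c,r)=cv2.minEnclosingCircle(k);c=np.array(c)+[240,135];print(c,r,cv2.contourArea(k))
X=ray("wrist",[c,c+[r,0]],.12,s);print(X,np.linalg.norm(X[1]-X[0]))
R=Ro.from_quat(s["tool_rot"]).as_matrix();print("tool shift",R.T@(X[0]-s["position"]))
a=np.radians(5.8);v=X[0,:2]-[.5687,.0055];print("bin",v@[np.cos(a),np.sin(a)],v@[-np.sin(a),np.cos(a)])
cv2.imwrite("pics/g.png",cv2.resize(S,(550,550),interpolation=cv2.INTER_CUBIC))
E
```

```text
[267.38709641 162.16129112] 12.92850399017334 420.5
[[ 0.59115768 -0.06988553  0.12      ]
 [ 0.61121397 -0.06786571  0.12      ]] 0.020157741099097175
tool shift [ 0.01512752 -0.00288842  0.25912636]
bin 0.01472452550146565 -0.07726909817622445
```

View pics/g.png

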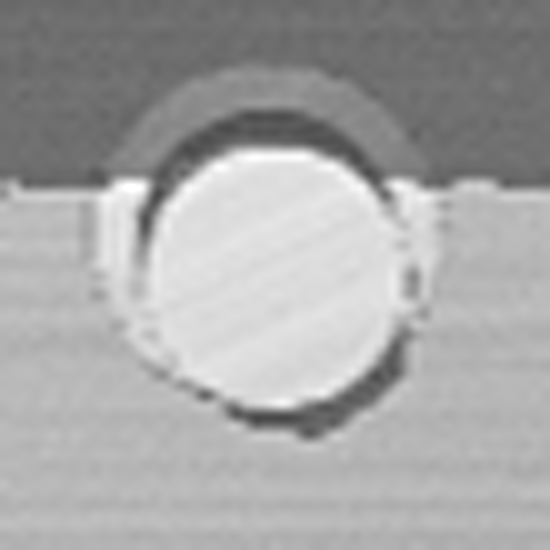

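Call:
apply_moves:
  plan:
    - [[0.3,-0.06,0,0,-1],[0,0,0.5,0,-1],[0,0,0.5,0,-1],[0,0,0.5,0,-1],[0,0,0.5,0,-1],[0,0,0.5,0,-1],[0,0,0.5,0,-1],[0,0,0.5,0,-1],[0,0,0.5,0,-1],[0,0,0.5,0,-1],[0,0,0.5,0,-1],[0,0,0.5,0,-1],[0,0,0.38,0,-1],[0,0,0,0,-1],[0,0,0,0,-1]]

```text
time_s: 16.9
position: [0.5913, -0.0702, 0.0854]
tool_rot: [0.999, 0.05, -0.0, -0.0]
contact_force: [-0.4, -0.4, 0.8]
finger_gap: 0.0875
```

Call:
apply_moves:
  plan:
    - [[0,0,0,0,1],[0,0,0,0,1],[0,0,0,0,1],[0,0,0,0,1],[0,0,0,0,1],[0,0,0,0,1],[0,0,0,0,1],[0,0,0,0,1]]
  grip_force: 25

```text
time_s: 17.7
position: [0.5913, -0.0708, 0.0853]
tool_rot: [0.999, 0.05, 0.0, -0.0]
contact_force: [-0.4, -0.3, 2.1]
finger_gap: 0.0431
```

Call:
apply_moves:
  plan:
    - [[0,0,-0.3,0,1],[0,0,-0.5,0,1],[0,0,-0.5,0,1],[0,0,-0.5,0,1],[0,0,-0.5,0,1],[0,0,-0.5,0,1],[0,0,-0.5,0,1],[0,0,-0.5,0,1],[0,0,-0.5,0,1],[0,0,0,0,1]]

```text
time_s: 18.7
position: [0.5932, -0.0712, 0.3036]
tool_rot: [0.999, 0.05, 0.003, 0.001]
contact_force: [0.5, 0.4, -0.8]
finger_gap: 0.0427
```

Call:
apply_moves:
  plan:
    - [[-0.13,0.48,0,0,1],[-0.13,0.48,0,0,1],[-0.13,0.48,0,0,1],[-0.13,0.48,0,0,1],[-0.13,0.48,0,0,1],[-0.13,0.48,0,0,1],[-0.13,0.48,0,0,1],[-0.13,0.48,0,0,1],[-0.13,0.48,0,0,1],[-0.13,0.48,0,0,1],[-0.13,0.48,0,0,1],[-0.13,0.48,0,0,1],[0,0,0,0,1],[0,0,0,0,1],[0,0,0,0,1]]

```text
time_s: 20.2
position: [0.5422, -0.364, 0.2991]
tool_rot: [0.999, 0.05, -0.001, -0.001]
contact_force: [1.0, -0.9, -0.1]
finger_gap: 0.0421
```

```bash
python3 - <<'E'
from h import *
s=observe();print(s["time_s"],s["position"],s["finger_gap"])
im=cv2.cvtColor(camera("wrist"),cv2.COLOR_RGB2BGR);cv2.imwrite("pics/w3.png",im)
np.save("pics/w3.npy",np.r_[s["position"],s["tool_rot"]])
E
```

```text
20.2 [ 0.54223228 -0.36396775  0.2991456 ] 0.04211733000839445
```

View pics/w3.png

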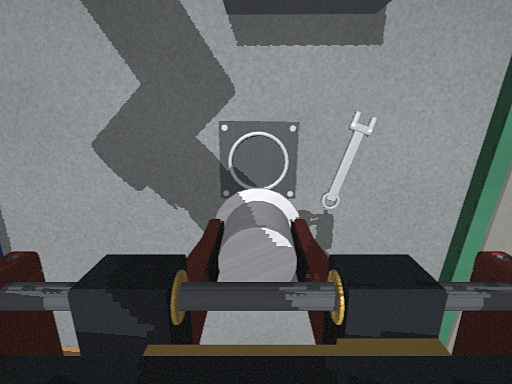

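The ring is at about (259,161), and the cup is held upright. I check the ring's centre.

```bash
python3 - <<'E'
from h import *
d=np.load("pics/w3.npy");s=dict(position=d[:3],tool_rot=d[3:])
X=ray("wrist",[(259,161),(229,161),(289,161)],.016,s);print(X)
R=Ro.from_quat(s["tool_rot"]).as_matrix();print("tool shift",R.T@(X[0]-s["position"]))
print(observe()["position"],observe()["finger_gap"])
E
```

```text
[[ 0.54403767 -0.36267541  0.016     ]
 [ 0.4948761  -0.36763114  0.016     ]
 [ 0.59317377 -0.35772225  0.016     ]]
tool shift [ 0.00218462 -0.00060711  0.28314522]
[ 0.54240272 -0.36391075  0.29951552] 0.043136277977836784
```

Call:
apply_moves:
  plan:
    - [[0.03,-0.02,0,0,1],[0,0,0.5,0,1],[0,0,0.5,0,1],[0,0,0.5,0,1],[0,0,0.5,0,1],[0,0,0.5,0,1],[0,0,0.5,0,1],[0,0,0.5,0,1],[0,0,0.5,0,1],[0,0,0.5,0,1],[0,0,0.5,0,1],[0,0,0.1,0,1],[0,0,0.1,0,1],[0,0,0.1,0,1],[0,0,0.1,0,1],[0,0,0.1,0,1],[0,0,0,0,1],[0,0,0,0,1]]

```text
time_s: 22.05
position: [0.5439, -0.3641, 0.0253]
tool_rot: [0.999, 0.05, 0.0, 0.0]
contact_force: [-0.1, 1.0, -0.6]
finger_gap: 0.0429
```

Call:
apply_moves:
  plan:
    - [[0,0,0.04,0,1],[0,0,0.04,0,1],[0,0,0,0,1],[0,0,0,0,1]]

```text
time_s: 22.45
position: [0.5437, -0.3639, 0.0211]
tool_rot: [0.999, 0.05, -0.0, -0.0]
contact_force: [-0.1, -0.3, -0.9]
finger_gap: 0.0428
```

Call:
apply_moves:
  plan:
    - [[0,0,0.03,0,1],[0,0,0.03,0,1],[0,0,0,0,1],[0,0,0,0,1]]

```text
time_s: 22.85
position: [0.5439, -0.3641, 0.0183]
tool_rot: [0.999, 0.05, 0.0, 0.0]
contact_force: [-0.8, 0.1, 1.4]
finger_gap: 0.0429
```

Call:
apply_moves:
  plan:
    - [[0,0,0,0,-0.2],[0,0,0,0,-0.2],[0,0,0,0,-0.2],[0,0,0,0,-0.2],[0,0,0,0,-0.2],[0,0,-0.1,0,-0.2],[0,0,-0.2,0,-0.2],[0,0,-0.4,0,-0.2],[0,0,-0.6,0,-0.2],[0,0,-0.6,0,-0.2],[0,0,-0.6,0,-0.2],[0,0,-0.6,0,-0.2],[0,0,-0.6,0,-0.2],[0,0,-0.6,0,-0.2],[0,0,0,0,-0.2],[0,0,0,0,-0.2]]

```text
time_s: 24.45
position: [0.5441, -0.3642, 0.2345]
tool_rot: [0.999, 0.05, 0.001, 0.001]
contact_force: [0.0, -0.5, -0.4]
finger_gap: 0.0528
```

```bash
python3 - <<'E'
from h import *
s=observe();im=cv2.cvtColor(camera("wrist"),cv2.COLOR_RGB2BGR);a=cv2.cvtColor(camera("scene"),cv2.COLOR_RGB2BGR)
print(s["time_s"],s["position"],s["contact_force"])
S=im[130:200,220:300];g=cv2.cvtColor(im,cv2.COLOR_BGR2GRAY)
cv2.imwrite("pics/h.png",np.hstack([cv2.resize(im,(448,336)),cv2.resize(a[140:260,100:270],(340,336))]))
np.save("pics/w4.npy",np.r_[s["position"],s["tool_rot"]]);cv2.imwrite("pics/w4.png",im)
E
```

```text
24.45 [ 0.54409644 -0.36419992  0.23452804] [ 0.01282378 -0.52589223 -0.39586705]
```

View pics/h.png

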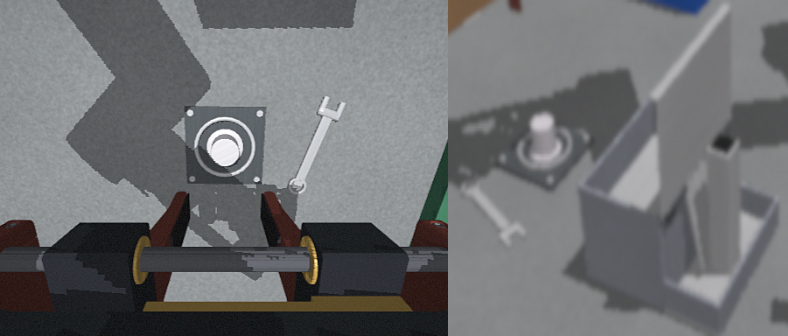

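The cup stands flange down, centred in the collar, with its flange ring concentric at about (225,147). The tube still props the flap, so I hand in.

```bash
python3 -c "
from station import *
print(finish_job())"
```

```text
the job is handed in; nothing more can be done
None
```

The job is handed in, at about 24.5 s of the 58 s allowed; it reported no verdict.

- **Tube:** I took the tall tube nearest the base, at about (0.415, 0.316) m. I pushed it down on the tail until it touched the pocket floor, then let go. In the pictures it stands upright and the flap is held open.
- **Cup:** I gripped the cup in the bin, lifted it to about 0.3 m and lowered it to light contact on the nest. I released it with the jaws only part open so the fingers stayed clear of the collar.
- **Last checks:** The final wrist and scene pictures show the cup upright and roughly centred inside the collar, with the tube still propping the flap. The gripper was clear of everything at a TCP height of about 0.23 m, and the force reading was under 1 N.
- **Not measured or disagreeing:**
  - I judged the cup's final position and the flap angle by eye only.
  - My nest-centre estimates differed by up to 4 mm, against the 18 mm allowed.

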